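Set the day wheel of a label stamper and stamp

TASK

On the specimen bench, flick the label stamper's day wheel round click by click with a fingertip, counter-clockwise seen from above, until the lobe with the little steel stud clicks in at the pointer, and do not click it past the pointer. Then press the stamping key fully down and let it come up again. Nothing needs to be grasped: lift nothing, and leave the pots, marker, forceps and cork block where they are.

Things in the scene. Friction and masses are not known exactly. Their poses are not given: they have to be found in the camera images.
- stamper: Label stamper fixed to the bench: white painted housing 200 mm (its x) by 140 mm (its y) by 45 mm high. Its origin lies on the bench, 10 mm nearer its front (-x) than the middle of the housing; its x axis points from the day wheel to the stamping key, z up. Everything named wheel, pointer or key sits on it.
- wheel_axis (a point): Centre of the day wheel's top face, 71 mm above the bench, 50 mm in front of the stamper's origin. The wheel is a flat black star turning about the vertical: hub of 36 mm radius, seven straight lobes 8 mm wide, evenly spaced (51.4 degrees), out to 58 mm radius. Hub and lobes span 55 to 71 mm above the bench, with a 10 mm gap below them to the housing.
- wheel_front (a point): Point 52 mm from the wheel's axis at its front (away from the key), 63 mm above the bench, fixed to the housing. At every click one lobe is at the pointer and the middle of a gap between two lobes is here; the clear gap is 37 mm wide. The wheel overhangs the housing's front by 18 mm.
- wheel (a joint): Turn of the day wheel, rad, growing counter-clockwise seen from above; 0 when the stud's lobe is clicked in at the pointer. Clicks lie at multiples of 0.8976 rad (2 pi / 7); a sprung detent pulls it to the nearest one when let go (it may hang within 4 degrees of the hump halfway between); 3 to 4 N at a lobe takes it over. It starts 2, 3 or 4 clicks short (about -1.80, -2.69, -3.59). End stops at -4.2 and +1.2.
- stud (a point): Top of the steel stud, 13 mm in diameter and 12 mm tall, standing on one lobe of the day wheel 46 mm from the wheel's axis; its top is 83 mm above the bench.
- pointer (a point): Tip of the pointer, a black ridge on the housing, 57 mm above the bench and 68 mm from the wheel's axis on the side of the key; the ridge is 12 mm tall and runs on 22 mm towards the key.
- key_top (a point): Middle of the top of the stamping key, a round black push key of 18 mm radius in a grey collar of 26 mm radius, 128 mm from the wheel's axis beyond the pointer; its top is 67 mm above the bench when up, the collar's 57 mm.
- key (a joint): How far the stamping key is pressed, in m: 0 up, 0.006 fully down; a spring, about 5 N when fully down, brings it back up.
- pot_a: Specimen pot with a white lid, 52 mm in diameter, 62 mm tall, loose, close beside the stamper on its +y side; origin under its middle. Leave alone.
- pot_b: Specimen pot like pot_a, on the stamper's -y side. Leave alone.
- pot_c: Larger specimen pot, 64 mm in diameter, 75 mm tall, at the left of the bench; origin under its middle. Leave alone.
- pot_d: Small specimen pot, 44 mm in diameter, 50 mm tall, at the right of the bench; origin under its middle. Leave alone.
- marker: White marker pen with a black cap, 128 mm long, 15 mm thick, lying on the bench along its own x, front left; origin on its underside near the middle. Leave alone.
- forceps: Steel forceps 135 mm long, 9 mm high, lying along their own x, front right; origin on the underside near the middle. Leave alone.
- block: Cork block 45 (its x) by 70 by 30 mm, in front of the stamper; origin under its middle. Leave alone.

How it is judged (in metres and radians):
On the way, in this order (a step that is already met when the one before it is completed fails the run):
1. the stud's lobe is clicked in at the pointer (value of joint wheel between -0.12 and 0.12 rad), for 0.3 s.
2. the stamping key is pressed down at least 4.5 mm (all of step 1 and value of joint key above 0.0045 m), for 0.05 s.
At the end, for the whole second after the job is handed in: The day wheel rests with the stud's lobe within 0.12 rad of the pointer, and the stamping key, once pressed, is back up (within 1.5 mm) (all of step 1 and value of joint key below 0.0015 m); the robot touches nothing.
It fails at once if the wheel is clicked past the pointer (more than 0.5 rad beyond it) (value of joint wheel above 0.5 rad).
It fails at once if the stamping key is pressed (over 3 mm) while the stud's lobe is not at the pointer (not (value of joint wheel between -0.2 and 0.2 rad) and value of joint key above 0.003 m).
It fails at once if a pot, the marker, the forceps or the cork block is shifted or lifted by more than 15 mm (distance of any of pot_a, pot_b, pot_c, pot_d, marker, forceps, block from where it was at the start of the episode above 0.015 m).
It also fails if it takes over 72 s, if anything falls off the work surface, if the arm or the gripper's body presses on something with over 40 N, if the wrist force passes 120 N, or if a joint passes its speed limit or range.

ROBOT

A 6-joint arm with a two-finger parallel gripper is mounted at the origin on the work surface. World frame = base frame: x ahead of the robot, y to its left, z up, the work surface at z = 0. Lengths are in mm, angles in degrees, forces in N, time in s.
With the tool pointing down it reaches from about 300 to 850 mm from the base axis. Payload 4.2 kg.
Tool frame: the origin (TCP) lies midway between the tips of the shut fingers; the grasp point (between the pads) lies 19 mm behind it (env.grip_depth is the distance from the TCP to the grasp point, in mm); z points along the fingers, y is the line along which they close (so a half turn about z gives the same grasp; the last joint's range is limited). The gripper opens to 91 mm and grips with 3 to 60 N. Pads are 32 mm wide; open, the fingers measure 118 mm over their backs; the gripper's body (76 mm by 178 mm) begins 60 mm behind the grasp point.
Start: joints at [-66.463, 18.312, 89.639, -0, 72.044, -1.146], TCP at [240.124, -522.478, 213.976] pointing down, gripper open.
Joint ranges: [-177.97, 177.97], [-48.28, 115.42], [12.27, 149.76], [-77.06, 257.06], [2.81, 150.46], [-146.56, 146.56]. Speed limits (degrees/s): [147.25, 147.25, 180, 180, 180, 180].

INTERFACE

Orientations are given as [roll, pitch, yaw] about the fixed x, y, z axes, in that order (R = Rz(yaw) Ry(pitch) Rx(roll)).
In Python, from workcell import env, eyes gives the robot as it stands.
- The arm moves only by the tool send_rows, never from a script. Its argument "motion" is a list of rows, each a list of 7 numbers: the shift along the world's x, y, z normalised to -1 to 1, where 1 is 0.5 m, then the turn, a rotation vector about the world's x, y, z normalised to -1 to 1, where 1 is 60 degrees, then the opening, from -1 (shut) to 1 (fully open). A call has 1 to 20 rows; each row is the pose to reach, as a shift and turn from the pose commanded when the call began; what a row does not reach only later rows make up. A row lasts 1/8 s, in which the tool goes at most 62.5 mm and 10.7 degrees, less where a joint would pass 70% of its speed; a pose out of reach is approached as far as the arm can. A call with a number of a shift or a turn outside -1 to 1 is refused whole. A call with a gripper value outside its range is refused whole. The fingers move at their own pace and stop on an object; "squeeze" is the grip in N (left out, the last holds). Time passes only in rows, so rows that repeat a pose let the fingers close. It gives the time, the measured TCP pose, the force, the opening and the grip force at its end, in the units of the state.
- env.state(): the state, without advancing time (a new reading comes with each control period).
- eyes.grab_frame(name): name is "scene" or "side" or "wrist"; returns a dict with "pixels" (400x640x3 uint8, red, green, blue), "depth" (400x640 float32, mm along the optical axis (not along the pixel's ray), 0 where there is no reading), "fx", "fy", "cx", "cy" (pixels), "R" (3x3) and "t" (3): a world point X has camera coordinates R X + t; the wrist camera has in their place "T_tool_cam" (4x4, takes a point from camera to tool coordinates, whose origin is the TCP and whose axes are the flange's). Camera axes: x right, y down, z forward; pixel columns grow to the right and rows downward; lengths in mm; the calibration is good to about 2 mm. A picture is of the moment at which its call begins: read the wrist's pose just before it.
- env.job_done(): hands the job in; it is judged then, once.
The state is a dict: "time_s": time; "qpos": joint angles; "qvel": joint speeds; "effort": joint torques, N m; "ee_pos": TCP position; "ee_rot": TCP orientation; "force": force on the tool from outside, world axes, zero at the start; "torque": the same for the moment, N m; "gripper_width": finger opening in mm; "gripper_force": force on a finger pad.
Only numpy, scipy, OpenCV 4.12 (cv2) and the standard library are available. Lean on these libraries where they do the work, as an engineer would, in place of code of your own. Each camera call takes 0.05 s, during which the arm holds its last target. There are 200 camera calls.

## Working session

There is one attempt and no reset: what is moved stays moved. The work goes in short steps, Python scripts to look and compute and a tool call to move; the robot and the scene stay as the last step left them, time stands still between calls to the robot, and variables do not carry over. Pictures are saved under pics/ and viewed, at most 10 in all, crops included, and the job is handed in when it is done.

Besides the shell and the picture viewer there is one more tool, called after "Emit:" in YAML: its name, and indented under it one key for each argument. send_rows: Moves the arm, as the interface text tells. Its arguments: {"type":"object","properties":{"motion":{"type":"array"},"squeeze":{"type":"number"}},"required":["motion"]}

```bash
mkdir -p pics; cat > h.py <<'E'
import numpy as np,cv2
from workcell import env,eyes
def snap(n,f):
    g=eyes.grab_frame(n); cv2.imwrite(f'pics/{f}.png',g['pixels'][:,:,::-1]); np.save(f'pics/{f}.npy',g,allow_pickle=True); return g
def w(g,u,v,z=None):
    r=np.array([(u-g['cx'])/g['fx'],(v-g['cy'])/g['fy'],1.])
    R=np.array(g['R']);t=np.array(g['t'])
    c=-R.T@t; d=R.T@r
    if z is None: return c+d*g['depth'][int(v),int(u)]
    return c+d*(z-c[2])/d[2]
E
python3 - <<'E'
from h import *
for n in('scene','side'):
    snap(n,n+'0')
print(env.state())
E
```

```text
{'time_s': 0.1, 'qpos': array([-6.64642029e+01,  1.83493095e+01,  8.96998318e+01, -4.98343073e-04,
        7.20445662e+01, -1.14641972e+00]), 'qvel': array([-0.00636353, -0.04413971, -0.20914169,  0.14446458, -0.0897311 ,
        0.02226454]), 'effort': array([ 3.84229054e-05, -4.13332844e+01, -2.32510239e+01,  7.28883175e-02,
        4.21913748e-02, -5.70222005e-05]), 'ee_pos': array([ 239.92223157, -522.05009737,  213.18819593]), 'ee_rot': array([-1.79906302e+02, -1.40112373e-03,  2.46823697e+01]), 'force': array([-0.11181222,  0.14113483,  0.05470671]), 'torque': array([-0.01097155, -0.01837876, -0.00945227]), 'gripper_force': 0.0, 'gripper_width': 91.22460244610203}
```

View pics/scene0.png

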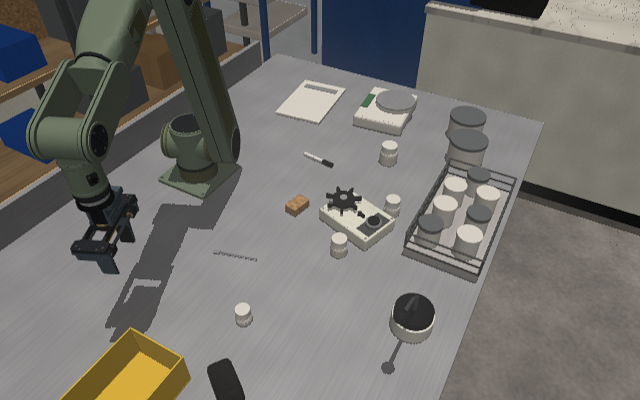

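View pics/side0.png

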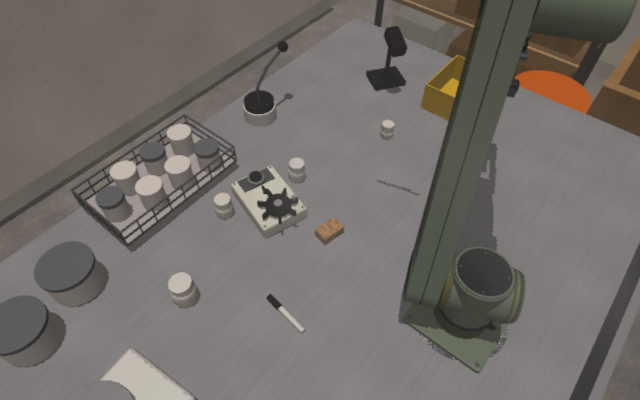

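The scene view shows the stamper at about (357,217), with the wheel at (343,200) and the key at (374,221). In the side view the wheel is at (278,204) and the key at (256,178). I'll enlarge both.

```bash
python3 - <<'E'
from h import *
a=cv2.imread('pics/scene0.png')[170:265,280:410];b=cv2.imread('pics/side0.png')[155:250,200:330]
cv2.imwrite('pics/c0.png',np.vstack([cv2.resize(i,(0,0),fx=3.1,fy=3.1,interpolation=cv2.INTER_CUBIC) for i in (a,b)]))
for n,W,K in(('scene',(343,200),(374,221)),('side',(278,204),(256,178))):
    g=np.load(f'pics/{n}0.npy',allow_pickle=True).item()
    print(n,w(g,*W),w(g,*W,71),w(g,*K),w(g,*K,67))
E
```

```text
scene [543.00259292  53.77345473  72.10096944] [542.48115867  54.87653461  71.        ] [664.21903226  20.35011333  67.35916871] [664.09321896  20.69627495  67.        ]
side [528.08278931  71.38313667  79.98544741] [533.18842577  66.49600901  71.        ] [647.08112292  34.66169378  67.33562807] [647.30968371  34.46904517  67.        ]
```

View pics/c0.png

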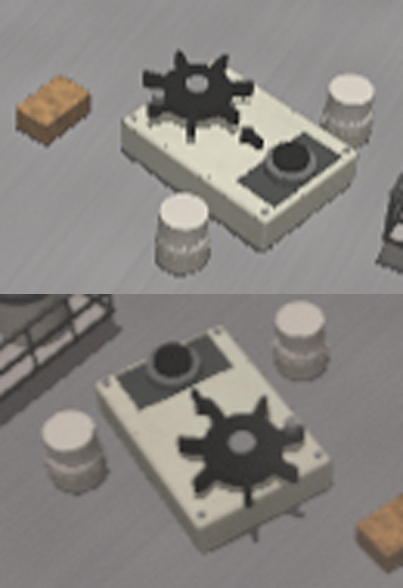

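The wheel is near (538,60) and the key near (655,27), so the stamper's x axis points to about -15°. I'll move above it with the fingers shut and look with the wrist camera.

Emit:
send_rows:
  motion:
    - [0.6,0.96,0.3,0,0,-0.667,-1]
    - [0.6,0.96,0.3,0,0,-0.667,-1]
    - [0.6,0.96,0.3,0,0,-0.667,-1]
    - [0.6,0.96,0.3,0,0,-0.667,-1]
    - [0.6,0.96,0.3,0,0,-0.667,-1]
    - [0.6,0.96,0.3,0,0,-0.667,-1]
    - [0.6,0.96,0.3,0,0,-0.667,-1]
    - [0.6,0.96,0.3,0,0,-0.667,-1]
    - [0.6,0.96,0.3,0,0,-0.667,-1]
    - [0.6,0.96,0.3,0,0,-0.667,-1]
    - [0.6,0.96,0.3,0,0,-0.667,-1]
    - [0.6,0.96,0.3,0,0,-0.667,-1]
    - [0.6,0.96,0.3,0,0,-0.667,-1]
    - [0.6,0.96,0.3,0,0,-0.667,-1]

```text
time_s: 1.85
ee_pos: [539.6, -43.4, 363.9]
ee_rot: [180.0, 0.0, -15.4]
force: [0.3, -0.3, -0.0]
gripper_width: 0.6
gripper_force: 0.0
```

```bash
cat >> h.py <<'E'
from scipy.spatial.transform import Rotation as Ro
def wrist(f):
    s=env.state(); g=eyes.grab_frame('wrist')
    T=np.eye(4);T[:3,:3]=Ro.from_euler('xyz',s['ee_rot'],degrees=True).as_matrix();T[:3,3]=s['ee_pos']
    C=T@np.array(g['T_tool_cam']); g['R']=C[:3,:3].T; g['t']=-C[:3,:3].T@C[:3,3]
    cv2.imwrite(f'pics/{f}.png',g['pixels'][:,:,::-1]); np.save(f'pics/{f}.npy',g,allow_pickle=True)
    return g
E
python3 - <<'E'
from h import *
g=wrist('w1'); s=env.state(); print(s['ee_pos'],s['ee_rot'],s['gripper_width'],s['time_s']); print(np.round(g['T_tool_cam'],2),g['fx'])
E
```

```text
[539.71211573 -43.28004026 363.98178743] [ 1.79989429e+02  7.02900649e-03 -1.54156348e+01] 0.5006859661778347 1.9
[[  -0.     -0.97   -0.25   68.85]
 [   1.     -0.     -0.      0.  ]
 [   0.     -0.25    0.97 -171.57]
 [   0.      0.      0.      1.  ]] 282.8150495710624
```

View pics/w1.png

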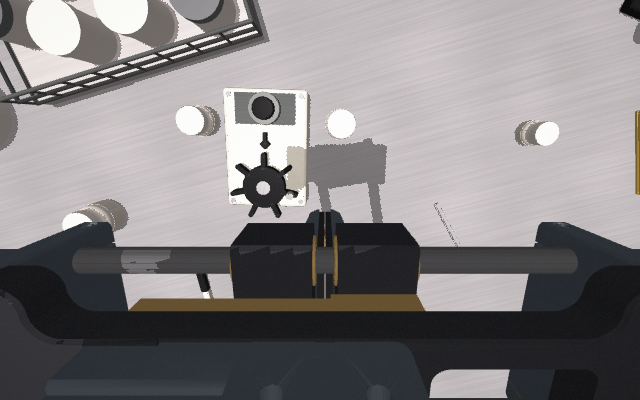

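In the wrist picture the wheel hub is at (264,187), the key at (263,107) and the pointer at (265,140). Something stud-like shows near (291,195), so I'll zoom in.

```bash
python3 - <<'E'
from h import *
g=np.load('pics/w1.npy',allow_pickle=True).item()
a=cv2.imread('pics/w1.png')[85:225,215:345]
cv2.imwrite('pics/c1.png',cv2.resize(a,None,fx=4.2,fy=4.2,interpolation=cv2.INTER_CUBIC))
for p in((264,187,71),(263,107,67),(265,132,57)): print(w(g,*p[:2]),w(g,*p))
W=w(g,264,187,71);K=w(g,263,107,67);print(np.linalg.norm((K-W)[:2]),np.degrees(np.arctan2(*(K-W)[[1,0]])))
E
```

```text
[536.6892962   61.59594978  77.30882625] [535.7342768   63.29314699  71.        ]
[658.62134118  25.04300668  65.95384285] [658.50418284  24.84982533  67.        ]
[621.43480852  36.66699255  53.92582207] [621.33654028  36.03929054  57.        ]
128.6481201146815 -17.387065584695044
```

View pics/c1.png

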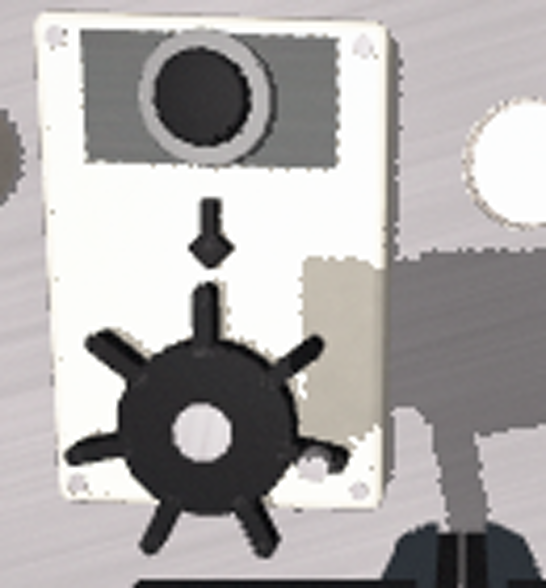

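The stud lobe sits about 103° clockwise from the pointer, so the wheel is 2 clicks short. The wheel axis is (536,63) with the stamper at -17°, and the wheel-to-key distance comes out at 128.6 mm against the 128 given. Next I'll come down in front of the wheel.

Emit:
send_rows:
  motion:
    - [-0.165,0.259,-0.3,0,0,-0.027,-1]
    - [-0.165,0.259,-0.508,0,0,-0.027,-1]
    - [-0.165,0.259,-0.508,0,0,-0.027,-1]
    - [-0.165,0.259,-0.508,0,0,-0.027,-1]
    - [-0.165,0.259,-0.508,0,0,-0.027,-1]
    - [-0.165,0.259,-0.508,0,0,-0.027,-1]
    - [-0.165,0.259,-0.508,0,0,-0.027,-1]
    - [-0.165,0.259,-0.56,0,0,-0.027,-1]
    - [-0.165,0.259,-0.608,0,0,-0.027,-1]
    - [-0.165,0.259,-0.608,0,0,-0.027,-1]
    - [-0.165,0.259,-0.608,0,0,-0.027,-1]
    - [-0.165,0.259,-0.608,0,0,-0.027,-1]

```text
time_s: 3.4
ee_pos: [459.0, 87.0, 61.4]
ee_rot: [-179.9, -0.2, -17.0]
force: [-0.3, 0.4, 0.7]
gripper_width: 0.7
gripper_force: 0.0
```

```bash
python3 - <<'E'
from h import *
g=wrist('w2'); snap('scene','s2'); s=env.state(); print(s['ee_pos'],s['ee_rot'],s['time_s'])
a=g['pixels'][:,:,::-1]; b=cv2.imread('pics/s2.png')[150:260,260:410]
cv2.imwrite('pics/c2.png',np.vstack([a[:260],cv2.resize(b,(436,320),interpolation=cv2.INTER_CUBIC)[:, :] if 0 else np.hstack([cv2.resize(b,(436,320),interpolation=cv2.INTER_CUBIC),np.zeros((320,204,3),np.uint8)])]))
E
```

```text
[458.3607373   87.05934912  60.91976182] [-1.79954599e+02 -1.05197694e-01 -1.69624131e+01] 3.5
```

View pics/c2.png

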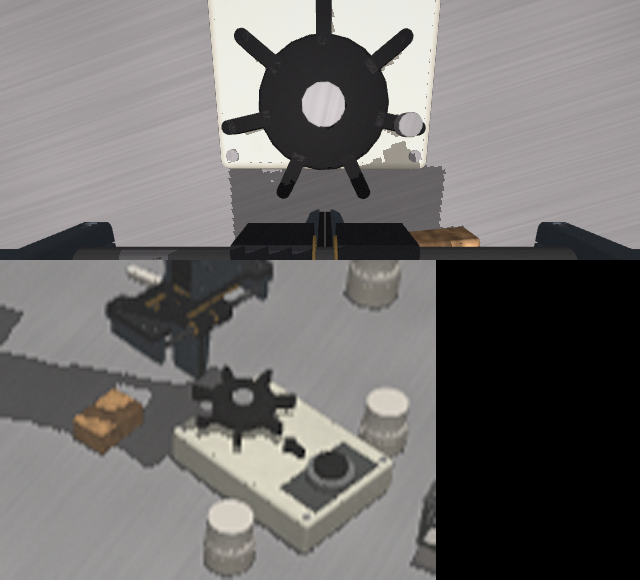

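The fingers line up with the front gap: fingertips at column 325, wheel centre at 323. I'll work out the arc rows.

```bash
python3 - <<'E'
import numpy as np
c=np.array([536,63]);s=np.array([457.6,87])
for r,ph in [(70,0),(57,0)]+[(57,p) for p in range(4,49,4)]+[(85,48)]+[(85,p) for p in (40,32,24,16,8,0)]:
    a=np.radians(163+ph);d=(c+r*np.array([np.cos(a),np.sin(a)])-s)/500
    print(r,ph,np.round(d,3),round(ph/60,3))
E
```

```text
70 0 [ 0.023 -0.007] 0.0
57 0 [ 0.048 -0.015] 0.0
57 4 [ 0.046 -0.022] 0.067
57 8 [ 0.044 -0.03 ] 0.133
57 12 [ 0.043 -0.038] 0.2
57 16 [ 0.043 -0.046] 0.267
57 20 [ 0.043 -0.054] 0.333
57 24 [ 0.044 -0.062] 0.4
57 28 [ 0.045 -0.07 ] 0.467
57 32 [ 0.047 -0.078] 0.533
57 36 [ 0.049 -0.085] 0.6
57 40 [ 0.052 -0.093] 0.667
57 44 [ 0.055 -0.1  ] 0.733
57 48 [ 0.059 -0.107] 0.8
85 48 [ 0.011 -0.136] 0.8
85 40 [ 0.    -0.114] 0.667
85 32 [-0.007 -0.092] 0.533
85 24 [-0.012 -0.069] 0.4
85 16 [-0.013 -0.045] 0.267
85 8 [-0.011 -0.021] 0.133
85 0 [-0.006  0.002] 0.0
```

Emit:
send_rows:
  motion:
    - [0.023,-0.007,0,0,0,0,-1]
    - [0.048,-0.015,0,0,0,0,-1]
    - [0.048,-0.015,0,0,0,0,-1]
    - [0.046,-0.022,0,0,0,0.067,-1]
    - [0.044,-0.03,0,0,0,0.133,-1]
    - [0.043,-0.038,0,0,0,0.2,-1]
    - [0.043,-0.046,0,0,0,0.267,-1]
    - [0.043,-0.054,0,0,0,0.333,-1]
    - [0.044,-0.062,0,0,0,0.4,-1]
    - [0.045,-0.07,0,0,0,0.467,-1]
    - [0.047,-0.078,0,0,0,0.533,-1]
    - [0.049,-0.085,0,0,0,0.6,-1]
    - [0.052,-0.093,0,0,0,0.667,-1]
    - [0.052,-0.093,0,0,0,0.667,-1]
    - [0.052,-0.093,0,0,0,0.667,-1]

```text
time_s: 5.38
ee_pos: [483.9, 40.1, 59.9]
ee_rot: [179.9, -0.0, 23.0]
force: [1.4, -3.2, -1.4]
gripper_width: 0.2
gripper_force: 1.8
```

```bash
python3 - <<'E'
from h import *
g=wrist('w3'); s=env.state(); print(s['ee_pos'],s['ee_rot'],s['force'],s['time_s'])
cv2.imwrite('pics/c3.png',g['pixels'][:270,:,::-1])
E
```

```text
[483.86993524  40.17577921  59.93803685] [ 1.79947510e+02 -1.04073009e-02  2.30332386e+01] [ 1.58976317 -2.98787307 -0.16373598] 5.425
```

View pics/c3.png

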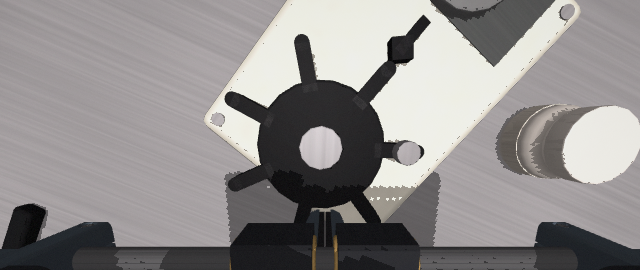

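The first click took: a lobe is lined up with the pointer and the stud at (408,152) is one click short. I'll back out radially, return to the front and repeat the push.

Emit:
send_rows:
  motion:
    - [-0.02,-0.009,0,0,0,0,-1]
    - [-0.055,-0.023,0,0,0,0,-1]
    - [-0.055,-0.023,0,0,0,0,-1]
    - [-0.06,0.001,0,0,0,-0.133,-1]
    - [-0.064,0.024,0,0,0,-0.267,-1]
    - [-0.065,0.048,0,0,0,-0.4,-1]
    - [-0.063,0.072,0,0,0,-0.533,-1]
    - [-0.052,0.093,0,0,0,-0.667,-1]
    - [-0.052,0.093,0,0,0,-0.667,-1]
    - [-0.052,0.093,0,0,0,-0.667,-1]

```text
time_s: 6.68
ee_pos: [457.5, 87.0, 59.9]
ee_rot: [180.0, 0.0, -16.8]
force: [0.6, 0.1, -0.1]
gripper_width: 0.5
gripper_force: 0.0
```

Emit:
send_rows:
  motion:
    - [0.023,-0.007,0,0,0,0,-1]
    - [0.048,-0.015,0,0,0,0,-1]
    - [0.048,-0.015,0,0,0,0,-1]
    - [0.046,-0.022,0,0,0,0.067,-1]
    - [0.044,-0.03,0,0,0,0.133,-1]
    - [0.043,-0.038,0,0,0,0.2,-1]
    - [0.043,-0.046,0,0,0,0.267,-1]
    - [0.043,-0.054,0,0,0,0.333,-1]
    - [0.044,-0.062,0,0,0,0.4,-1]
    - [0.045,-0.07,0,0,0,0.467,-1]
    - [0.047,-0.078,0,0,0,0.533,-1]
    - [0.049,-0.085,0,0,0,0.6,-1]
    - [0.052,-0.093,0,0,0,0.667,-1]
    - [0.052,-0.093,0,0,0,0.667,-1]
    - [0.052,-0.093,0,0,0,0.667,-1]

```text
time_s: 8.55
ee_pos: [483.9, 40.1, 60.0]
ee_rot: [179.9, -0.0, 23.0]
force: [0.6, -3.3, -1.3]
gripper_width: 0.2
gripper_force: 1.7
```

Emit:
send_rows:
  motion:
    - [-0.02,-0.009,0,0,0,0,-1]
    - [-0.055,-0.023,0,0,0,0,-1]
    - [-0.055,-0.023,0,0,0,0,-1]
    - [-0.06,0.001,0,0,0,-0.133,-1]
    - [-0.064,0.024,0,0,0,-0.267,-1]
    - [-0.065,0.048,0,0,0,-0.4,-1]
    - [-0.063,0.072,0,0,0,-0.533,-1]
    - [-0.052,0.093,0,0,0,-0.667,-1]
    - [-0.052,0.093,0,0,0,-0.667,-1]
    - [-0.052,0.093,0,0,0,-0.667,-1]

```text
time_s: 9.8
ee_pos: [457.5, 87.0, 59.9]
ee_rot: [180.0, 0.0, -16.8]
force: [0.2, -0.8, 0.0]
gripper_width: 0.8
gripper_force: 0.0
```

```bash
python3 - <<'E'
from h import *
g=wrist('w4'); s=env.state(); print(s['ee_pos'],s['ee_rot'],s['force'],s['time_s'])
cv2.imwrite('pics/c4.png',g['pixels'][:270,:,::-1])
E
```

```text
[457.40366488  86.8519117   59.91874495] [ 1.79988476e+02  1.94539186e-02 -1.68797706e+01] [-0.02389286  0.13481652 -0.57334243] 9.85
```

View pics/c4.png

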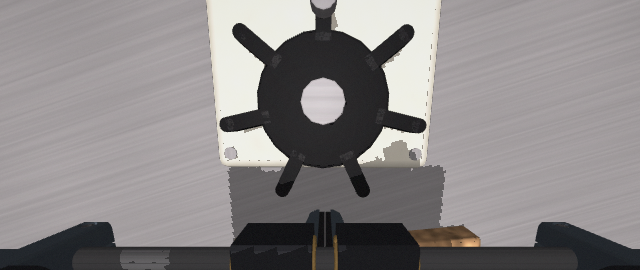

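The stud is now at the pointer, at (323,3). I'll lift and go over to the key.

Emit:
send_rows:
  motion:
    - [0,0,0.1,0,0,0,-1]
    - [0,0,0.2,0,0,0,-1]
    - [0,0,0.2,0,0,0,-1]
    - [0.402,-0.124,0.2,0,0,0,-1]
    - [0.402,-0.124,0.2,0,0,0,-1]
    - [0.402,-0.124,0.2,0,0,0,-1]
    - [0.402,-0.124,0.2,0,0,0,-1]
    - [0.402,-0.124,0.2,0,0,0,-1]
    - [0.402,-0.124,0.2,0,0,0,-1]
    - [0.402,-0.124,0.1,0,0,0,-1]
    - [0.402,-0.124,0.03,0,0,0,-1]
    - [0.402,-0.124,0.03,0,0,0,-1]
    - [0.402,-0.124,0.03,0,0,0,-1]
    - [0.402,-0.124,0.03,0,0,0,-1]

```text
time_s: 11.6
ee_pos: [659.7, 25.2, 77.3]
ee_rot: [-179.9, -0.2, -16.9]
force: [-0.2, 0.8, -0.7]
gripper_width: 0.6
gripper_force: 0.0
```

Emit:
send_rows:
  motion:
    - [0,0,-0.008,0,0,0,-1]
    - [0,0,-0.012,0,0,0,-1]
    - [0,0,-0.016,0,0,0,-1]
    - [0,0,-0.02,0,0,0,-1]
    - [0,0,-0.024,0,0,0,-1]
    - [0,0,-0.028,0,0,0,-1]
    - [0,0,-0.028,0,0,0,-1]
    - [0,0,-0.028,0,0,0,-1]

```text
time_s: 12.6
ee_pos: [658.6, 25.0, 61.3]
ee_rot: [180.0, -0.0, -17.0]
force: [-1.7, -0.4, 5.4]
gripper_width: -0.0
gripper_force: 2.5
```

The force is 5.4 N at z = 61.3, so the key is nearly at its stop. I'll press a little more, then release.

Emit:
send_rows:
  motion:
    - [0,0,-0.003,0,0,0,-1]
    - [0,0,-0.005,0,0,0,-1]
    - [0,0,-0.005,0,0,0,-1]
    - [0,0,-0.005,0,0,0,-1]

```text
time_s: 13.1
ee_pos: [658.7, 25.0, 61.1]
ee_rot: [-180.0, -0.1, -17.0]
force: [-5.1, -0.2, 15.9]
gripper_width: 0.7
gripper_force: 8.0
```

Emit:
send_rows:
  motion:
    - [0,0,0.02,0,0,0,-1]
    - [0,0,0.1,0,0,0,-1]
    - [-0.3,0.09,0.3,0,0,0,-1]
    - [-0.3,0.09,0.3,0,0,0,-1]
    - [-0.3,0.09,0.4,0,0,0,-1]
    - [-0.3,0.09,0.4,0,0,0,-1]
    - [-0.3,0.09,0.4,0,0,0,-1]
    - [-0.3,0.09,0.4,0,0,0,-1]

```text
time_s: 14.1
ee_pos: [508.6, 69.9, 257.0]
ee_rot: [179.9, 0.1, -17.0]
force: [-0.2, -0.4, -0.5]
gripper_width: 0.5
gripper_force: 0.0
```

```bash
python3 - <<'E'
from h import *
g=wrist('w5'); s=env.state(); print(s['ee_pos'],s['force'],s['time_s'])
cv2.imwrite('pics/c5.png',g['pixels'][:270,:,::-1])
E
```

```text
[508.53765934  69.75326231 256.53885385] [-0.14500175  0.19947658 -0.64656222] 14.15
```

View pics/c5.png

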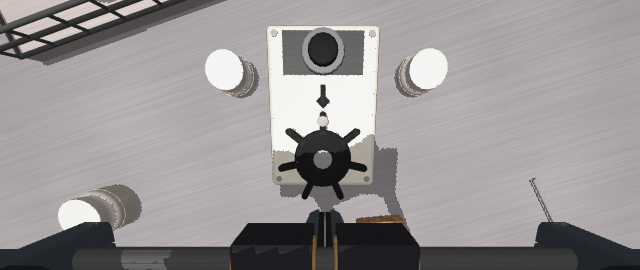

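The stud at (322,121) points straight at the pointer at (322,97). The key bottomed out at 15.9 N and has been released, and the arm is clear of everything.

```bash
python3 -c "
from workcell import env
print(env.job_done())"
```

```text
the job is handed in; nothing more can be done
None
```

I turned the day wheel two clicks counter-clockwise to bring the stud to the pointer, pressed the stamping key to its stop, released it and handed the job in clear of everything; the hand-in gave no pass or fail verdict.

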